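# Set the free-standing cure timer and start it

## Robot

A 6-joint arm with a two-finger parallel gripper is mounted at the origin on a cart in front of the work surface, level with it; the furniture and walls round the work are solid. World frame = base frame: x ahead of the robot, y to its left, z up, the work surface at z = 0. Lengths are in mm, angles in rad, forces in N, time in s.
With the tool pointing down it reaches from about 300 to 850 mm from the base axis. Payload 5.4 kg.
Tool frame: the origin (TCP) lies midway between the tips of the shut fingers; the grasp point (between the pads) lies 19 mm behind it; z points along the fingers, y is the direction in which the jaws open and shut (so a half turn about z gives the same grasp; the last joint's range is limited). The gripper opens to 85 mm and grips with 20 to 120 N. Pads are 22 mm wide; open, the fingers measure 114 mm over their backs; the gripper's body (76 mm by 85 mm) begins 54 mm behind the grasp point. The pads swing forward as they close: fully open they stand 13 mm farther back than shut.
Start: joints at [1.015, 0.158, 1.597, -0, 1.386, -0.21], TCP at [194.905, 540.942, 231.299] pointing down, gripper open.
Joint ranges: [-2.91, 2.91], [-0.94, 2.29], [0.18, 2.7], [-1.29, 4.43], [0.17, 2.64], [-3, 3]. Speed limits (rad/s): [2.57, 2.57, 3.14, 3.14, 3.14, 3.14].

## Interface

Orientations are given as a unit quaternion [w, x, y, z].
In Python, from cell import * gives the robot as it stands.
- The arm moves only by the tool step_arm, never from a script. Its argument "moves" is a list of rows, each a list of 3 entries, a list of its own where there are three numbers: the shift along the world's x, y, z in cm, then the turn about the world's z in degrees, then the gripper command: -1 is shut, 1 is fully open, values between are in proportion. A call has 1 to 10 rows; each row shifts and turns the commanded pose from where the row before left it; what a row does not reach is not made up. A row lasts 1/10 s, in which the tool goes at most 50 mm and 8.59 degrees, less where a joint would pass 70% of its speed; a pose out of reach is approached as far as the arm can. A call with a gripper value outside its range is refused whole. The fingers move at their own pace and stop on an object; the grip force is fixed at half the most. Time passes only in rows, so rows that do not move let the fingers close. It gives the time, the measured TCP pose, the force and the opening at its end, in the units of the state.
- get_obs(): the state, without advancing time (a new reading comes with each control period).
- grab_frame(name): name is "scene" or "top" or "wrist"; returns the picture (400x640x3 uint8, red, green, blue); there is no depth.
- get_calibration(name): a dict with "mtx" (3x3 intrinsics, pixels), "extrinsics" (4x4, takes a point from camera to world coordinates). Camera axes: x right, y down, z forward; pixel columns grow to the right and rows downward; lengths in mm; the calibration is good to about 2 mm. A picture is of the moment at which its call begins: read the wrist's pose just before it. get_calibration takes no time and is no camera call; for the wrist camera it gives the pose at the moment of the call.
- job_done(): hands the job in, once; it reports no verdict.
The state is a dict: "time": time; "q": joint angles; "qvel": joint speeds; "joint_efforts": joint torques, N m; "ee_pos": TCP position; "tool_rot": TCP orientation; "contact_force": force on the tool from outside, world axes, zero at the start; "ft_torque": the same for the moment, N m; "gripper_width": opening from 0.0 (shut) to 1.0 (fully open).
Only numpy, scipy, OpenCV 4.12 (cv2) and the standard library are available. Lean on these libraries where they do the work, as an engineer would, in place of code of your own. Each camera call takes 0.05 s, during which the arm holds its last target.

## Task

Set the cure timer that stands loose on the steel bench plate: turn its dial clockwise until the white pointer stands at the red mark, pressing down on it firmly but gently (about 12 to 18 N, never more than 25 N) all the while so that the light timer neither spins nor slides on the smooth steel. Then press the green start key fully down once and let go. Leave the timer standing where it stood and do not disturb the other things on the bench.

Things in the scene. Friction and masses are not known exactly. Their poses are not given: they have to be found in the camera images.
- bench_plate: Bright steel plate, 180 x 150 x 6 mm, screwed to the worktop; the timer stands on it. Origin at the centre of its underside, on the worktop. To its right a drawer chest with two file boxes stands fixed straight before the robot (world x 0.24 to 0.46, y -0.10 to 0.20, up to z = 0.44): keep the arm and gripper clear of it.
- timer: White timer with a grey deck, 140 mm (x) x 96 mm (y), deck 40 mm above the plate, about 0.29 kg, standing loose on four hard feet (x = +-55, y = +-35 mm). Turned without pressing, it spins with its dial on the smooth steel; 12 N or more pressed down on the dial holds it. Origin at the centre of its underside, z up; start key towards -x, dial axis at x = +20 mm, both at y = 0.
- dial_grip (a point): Centre of the dial's black upright grip bar, 48 mm long, 14 mm wide, rising 25 mm above the skirt disc below it. On the dial's axis, 62.5 mm above the timer's underside, 11 mm below the bar's top. Its x axis runs along the bar, the way the white pointer line on it points; z is up. The bar is polished and slippery: pinched fingers turn it, but press down little until they meet the skirt.
- dial_skirt (a point): Centre of the upper face of the dial's skirt, a black disc of 64 mm diameter, 48.5 mm above the timer's underside (8.5 mm above the deck). Skirt and grip bar are one piece and turn together, so fingertips may press down on the skirt while they pinch the bar.
- timer_dial (a joint): Angle of the dial in rad, growing as it is turned clockwise seen from above; range 0 to 5.2. 0: pointer at the first scale mark; 1.309: pointer exactly at the red mark. It turns stiffly (about 0.22 N m) and stays where it is left.
- red_mark (a point): The red mark on the deck, 7.5 x 4.5 mm, 38 mm from the dial's axis; the pointer must point at it.
- key_top (a point): Centre of the top face of the green round start key, 20 mm across, 68 mm from the dial's axis towards the timer's -x end; 48 mm above the timer's underside (8 mm above the deck), about level with the dial's skirt.
- start_key (a joint): Travel of the start key in m: 0 released, 0.004 fully down. A spring pushes it back (about 1.2 N at the top, 4.4 N fully down).
- timer_edge (a point): Point at the middle of the upper edge of the timer's -x end; it shows how far the timer has spun or slid.
- marker_red: White marker pen with a red cap, 130 mm long, lying; a bystander.
- ink_pad: Grey and black ink pad, 71 x 95 x 19 mm; a bystander.
- lot_stamp: Wooden hand stamp, 43 x 61 x 51 mm; a bystander.
- rubber_chip: Small torn chip of black rubber, 29 x 45 x 12 mm; a bystander.
- grease_tin: Small round tin with a red lid, 55 mm across, 50 mm high; a bystander.
- rubber_piece_3: One of the torn pieces of black rubber sheet lying in the flat tray beyond the file boxes, 81 x 123 x 13 mm; a bystander, not needed.

How it is judged (in metres and radians):
On the way, in this order (a step that is already met when the one before it is completed fails the run):
1. the dial's pointer stands at the red mark (within 0.1 rad), the start key not pressed (value of joint timer_dial between 1.209 and 1.409 rad and value of joint start_key below 0.001 m), for 0.3 s.
2. the start key is pressed down (3 mm or more) with the pointer at the red mark (value of joint timer_dial between 1.209 and 1.409 rad and value of joint start_key above 0.003 m), for 0.05 s.
At the end, for the whole second after the job is handed in: The pointer stands at the red mark (dial at 1.309 rad, within 0.1), the start key has been pressed and is up again, and the timer stands still and level on its feet with its edge within 15 mm of where it stood at the start (all of step 1 and distance of timer_edge from where it was at the start of the episode below 0.015 m and angle between timer's own z axis and vertical below 0.05 rad and linear speed of timer below 0.01 m/s); the robot touches nothing.
It fails at once if the timer is pressed onto the plate with more than 30 N (contact force between timer and bench_plate above 30 N).
It fails at once if the timer spins or slides: the point on its edge is more than 15 mm from where it stood (distance of timer_edge from where it was at the start of the episode above 0.015 m).
It fails at once if a bystander (marker, ink pad, stamp, tin, rubber chip) is shifted by more than 20 mm (distance of any of marker_red, ink_pad, lot_stamp, grease_tin, rubber_chip from where it was at the start of the episode above 0.02 m).
It also fails if it takes over 64 s, if anything falls off the work surface, if the arm or the gripper's body presses on something with over 40 N, if the wrist force passes 120 N, or if a joint passes its speed limit or range.

## Working session

There is one attempt and no reset: what is moved stays moved. The work goes in short steps, Python scripts to look and compute and a tool call to move; the robot and the scene stay as the last step left them, time stands still between calls to the robot, and variables do not carry over. Pictures are saved under pics/ and viewed, and the job is handed in when it is done.

Besides the shell and the picture viewer there is one more tool, called after "Request:" as name(argument=value, ...) on one line, values as JSON. step_arm: Moves the arm, as the interface text tells. Its arguments: {"type":"object","properties":{"moves":{"type":"array"}},"required":["moves"]}

```bash
mkdir -p pics; python3 - <<'E'
from cell import *
import cv2
o=get_obs(); print(o)
for n in ("scene","top","wrist"):
    c=get_calibration(n); print(n,c)
    f=grab_frame(n); cv2.imwrite(f"pics/a_{n}.png",f[:,:,::-1])
E
```

```text
{'time': 0.0, 'q': array([ 1.01490079e+00,  1.59066710e-01,  1.59826250e+00,  2.17845926e-05,
        1.38620406e+00, -2.10104117e-01]), 'qvel': array([ 1.79701950e-03, -5.16930603e-04,  2.14742883e-04, -9.08810460e-05,
        1.08666513e-03, -2.30434972e-03]), 'joint_efforts': array([-5.34450173e-04, -3.96000266e+01, -3.31429446e+01, -4.51953420e-04,
        8.39173095e-03, -8.52860353e-06]), 'ee_pos': array([194.57610666, 540.42580884, 230.29182892]), 'tool_rot': array([-3.72538025e-04,  1.72037502e-01,  9.85089923e-01, -8.96005776e-04]), 'contact_force': array([ 0.06440477,  0.17199653, -0.8505691 ]), 'ft_torque': array([ 0.01271332, -0.00119189, -0.00596091]), 'gripper_width': 1.002389551024216}
scene {'mtx': array([[378.27542899,   0.        , 312.15330961],
       [  0.        , 378.27542899, 196.79134781],
       [  0.        ,   0.        ,   1.        ]]), 'extrinsics': array([[ 7.01063859e-01,  5.45615549e-01, -4.59143920e-01,
         8.87361661e+02],
       [ 7.13097645e-01, -5.37402242e-01,  4.50211705e-01,
        -6.47536565e+01],
       [-1.10246508e-03, -6.43041603e
[... 482 characters left out ...]
2],
       [-1.83814627e-02, -7.87754163e-02, -9.96722908e-01,
         1.11073987e+03],
       [ 0.00000000e+00,  0.00000000e+00,  0.00000000e+00,
         1.00000000e+00]])}
wrist {'mtx': array([[355.84487437,   0.        , 318.43955684],
       [  0.        , 355.84487437, 199.44260892],
       [  0.        ,   0.        ,   1.        ]]), 'extrinsics': array([[ 3.38380787e-01,  8.90418660e-01,  3.04389640e-01,
         1.16830400e+02],
       [ 9.41007237e-01, -3.19515901e-01, -1.11422484e-01,
         5.68387538e+02],
       [-1.95532866e-03,  3.24136081e-01, -9.46008445e-01,
         3.72301240e+02],
       [ 0.00000000e+00,  0.00000000e+00,  0.00000000e+00,
         1.00000000e+00]])}
```

View pics/a_scene.png

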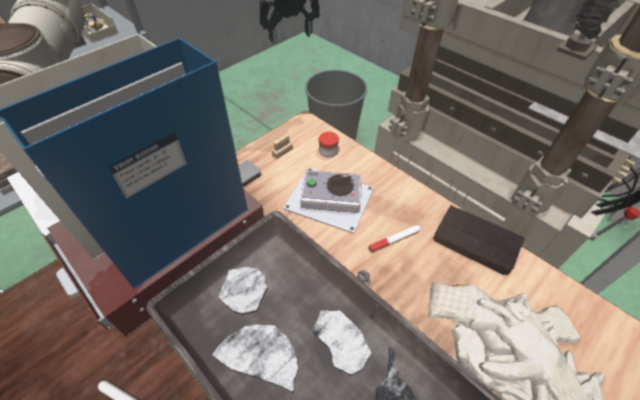

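View pics/a_top.png

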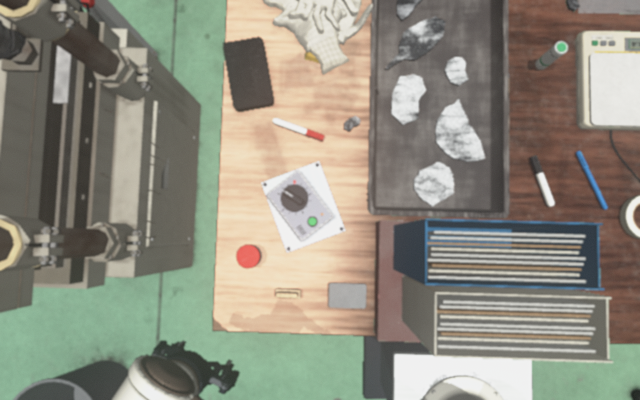

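View pics/a_wrist.png

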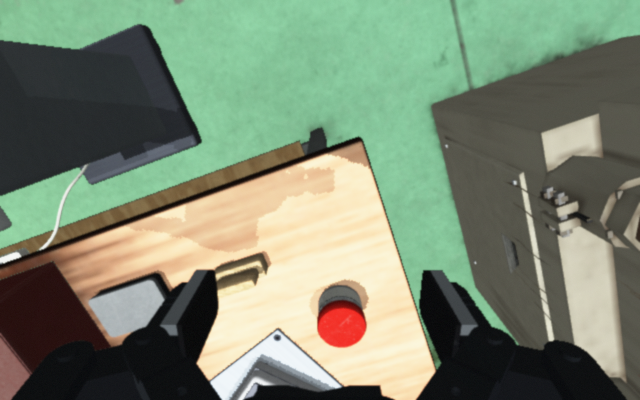

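The scene view shows the timer on its plate near (333,190). In the top view it is near (302,203), with the green key at (312,222), the dial at (294,198) and the tin at (248,257). I'll zoom in and measure.

```bash
cat > h.py <<'E'
from cell import *
import cv2, numpy as np
def ray(cal,uv,z):
    K=cal["mtx"];T=cal["extrinsics"]
    d=T[:3,:3]@np.linalg.solve(K,[uv[0],uv[1],1.]);p=T[:3,3]
    return p+d*(z-p[2])/d[2]
def blob(m,mn=3):
    n,l,s,c=cv2.connectedComponentsWithStats(m.astype(np.uint8))
    return [(s[i,4],c[i].round(1).tolist()) for i in range(1,n) if s[i,4]>=mn]
E
python3 - <<'E'
from h import *
f=cv2.imread("pics/a_top.png"); c=f[150:260,250:360]
cv2.imwrite("pics/a_topz.png",cv2.resize(c,None,fx=5,fy=5,interpolation=cv2.INTER_CUBIC))
cal=get_calibration("top")
hsv=cv2.cvtColor(f,cv2.COLOR_BGR2HSV)
roi=np.zeros(f.shape[:2],bool);roi[155:252,260:347]=1
g=roi&(hsv[...,0]>45)&(hsv[...,0]<85)&(hsv[...,1]>120)
r=roi&((hsv[...,0]<10)|(hsv[...,0]>170))&(hsv[...,1]>110)
d=roi&(hsv[...,2]<75)
for n,m,z in(("g",g,54),("r",r,46),("d",d,54.5)):
    for a,cc in blob(m): print(n,a,cc,ray(cal,cc,z).round(1))
E
```

```text
(no output)
```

View pics/a_topz.png

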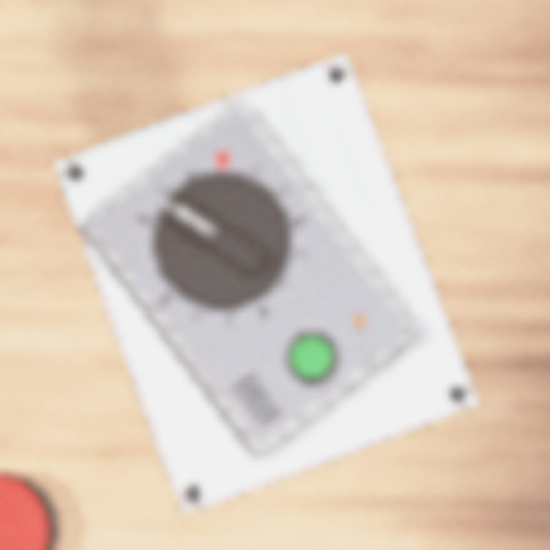

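```bash
python3 - <<'E'
from h import *
f=cv2.imread("pics/a_top.png")
cal=get_calibration("top")
hsv=cv2.cvtColor(f,cv2.COLOR_BGR2HSV)
roi=np.zeros(f.shape[:2],bool);roi[168:250,262:347]=1
g=roi&(hsv[...,0]>45)&(hsv[...,0]<85)&(hsv[...,1]>70)
r=roi&((hsv[...,0]<8)|(hsv[...,0]>172))&(hsv[...,1]>60)
d=roi&(hsv[...,2]<140)
P={}
for n,m,z in(("g",g,54),("r",r,46),("d",d,54.5)):
    for a,cc in blob(m): print(n,a,cc,ray(cal,cc,z).round(1))
m=(d).astype(np.uint8); 
n,l,s,c=cv2.connectedComponentsWithStats(m); i=1+np.argmax(s[1:,4])
cs,_=cv2.findContours((l==i).astype(np.uint8),cv2.RETR_EXTERNAL,cv2.CHAIN_APPROX_NONE)
cc,rr=cv2.minEnclosingCircle(cs[0]);print(cc,rr,ray(cal,cc,54.5),ray(cal,(cc[0]+rr,cc[1]),54.5))
# pointer ends
for uv in((172,203),(215,235),(262,268),(198,202),(172,208)): print(uv,ray(cal,(250+(uv[0]-2)/5,150+(uv[1]-2)/5),80).round(1))
for uv in((75,172),(336,75),(458,395),(193,494)): print(uv,ray(cal,(250+(uv[0]-2)/5,150+(uv[1]-2)/5),6).round(1))
E
```

```text
g 47 [311.9, 221.1] [453.6 358.6  54. ]
r 8 [294.0, 181.5] [544.6 403.1  46. ]
d 535 [294.4, 198.0] [505.5 400.3  54.5]
(294.12530517578125, 197.7576141357422) 13.41193962097168 [506.02137683 400.94766172  54.5       ] [506.82394076 370.16577473  54.5       ]
(172, 203) [520.2 422.3  80. ]
(215, 235) [506.3 402.5  80. ]
(262, 268) [492.1 381.   80. ]
(198, 202) [521.  410.6  80. ]
(172, 208) [518.  422.2  80. ]
(75, 172) [541.6 476.9   6. ]
(336, 75) [591.8 352.5   6. ]
(458, 395) [439.4 290.    6. ]
(193, 494) [388.9 414.9   6. ]
```

Request:
step_arm(moves=[[[3.1, -1.4, 0], 7.6, 1], [[3.1, -1.4, 0], 7.6, 1], [[3.1, -1.4, 0], 7.6, 1], [[3.1, -1.4, 0], 7.6, 1], [[3.1, -1.4, 0], 7.6, 1]])

```text
time: 0.65
ee_pos: [350.9, 470.1, 230.9]
tool_rot: [-0.0, -0.161, 0.987, -0.0]
contact_force: [0.1, 0.2, 0.5]
gripper_width: 0.997
```

```bash
python3 - <<'E'
from h import *
o=get_obs(); print(o['time'],o['q'],o['ee_pos'],o['contact_force'])
f=grab_frame("scene"); cv2.imwrite("pics/b_scene.png",f[:,:,::-1])
E
```

```text
0.65 [ 7.23759259e-01  1.88950465e-01  1.56314092e+00  1.55191893e-05
  1.39016960e+00 -1.17004817e+00] [350.87023129 470.09602632 230.92316151] [0.12494539 0.17947358 0.49256402]
```

View pics/b_scene.png

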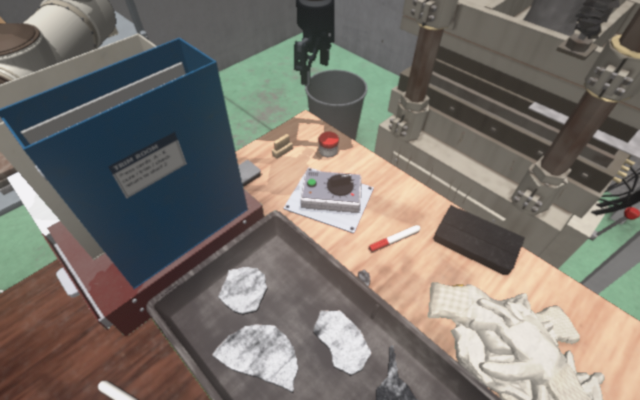

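Request:
step_arm(moves=[[[3.1, -1.4, 0], 7.6, 1], [[3.1, -1.4, 0], 7.6, 1], [[3.1, -1.4, 0], 7.6, 1], [[3.1, -1.4, 0], 7.6, 1], [[3.1, -1.4, 0], 7.6, 1], [[0, 0, 0], 0, 1]])

```text
time: 1.3
ee_pos: [508.0, 398.6, 230.5]
tool_rot: [-0.0, -0.47, 0.883, -0.001]
contact_force: [0.6, -0.1, 0.6]
gripper_width: 0.994
```

```bash
python3 - <<'E'
from h import *
o=get_obs(); print(o['time'],o['q'],o['ee_pos'],o['contact_force'],o['joint_efforts'])
np.save("calw.npy",get_calibration("wrist"),allow_pickle=True)
for n in ("scene","wrist","top"):
  f=grab_frame(n); cv2.imwrite(f"pics/c_{n}.png",f[:,:,::-1])
E
```

```text
1.3 [ 4.79144460e-01  3.40109467e-01  1.38252804e+00 -1.35175223e-03
  1.41895566e+00 -2.06957646e+00] [508.01635932 398.58217226 230.53841193] [ 0.61465515 -0.13976124  0.56087635] [ -0.99721089 -46.57042623 -34.08929944  -0.16483872  -0.12676816
  -1.06492974]
```

View pics/c_scene.png

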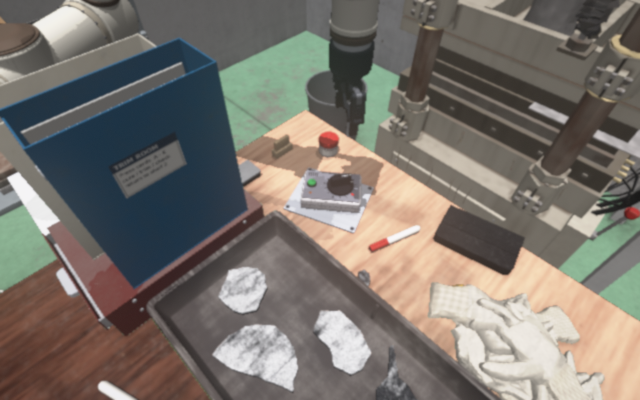

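View pics/c_wrist.png

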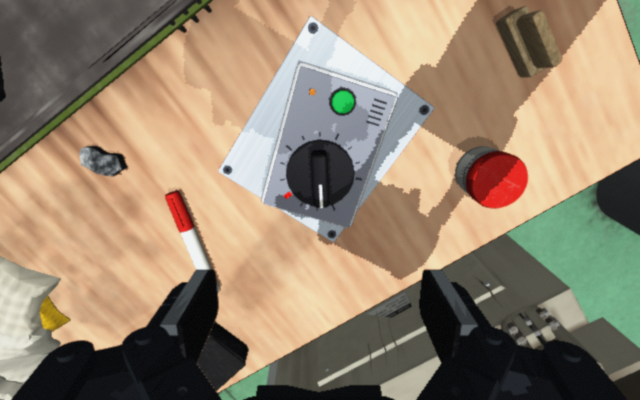

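View pics/c_top.png

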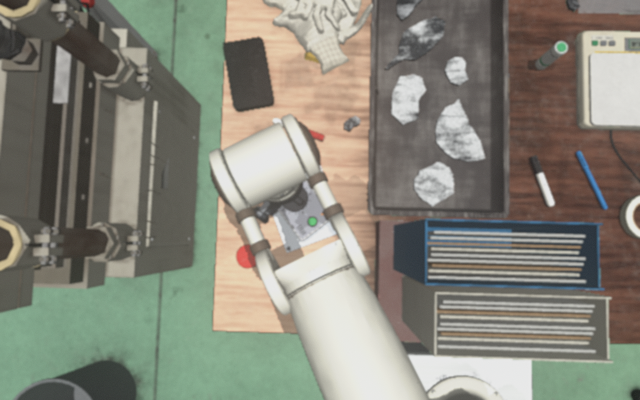

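The wrist view shows the dial at (320,173), the key at (342,101), the red mark at (288,196) and the pointer at (321,196), close to aligned with the tool. I'll measure them more precisely.

```bash
cat > meas.py <<'E'
from h import *
def meas(fn,cal):
    f=cv2.imread(fn); hsv=cv2.cvtColor(f,cv2.COLOR_BGR2HSV); H,S,V=cv2.split(hsv)
    g=(H>45)&(H<85)&(S>120)&(V>60); n,l,s,c=cv2.connectedComponentsWithStats(g[:280].astype(np.uint8))
    cand=[(s[i,4],c[i],s[i]) for i in range(1,n) if s[i,4]>150 and s[i,2]<60]
    return f,H,S,V,cand
E
python3 - <<'E'
from meas import *
cal=np.load("calw.npy",allow_pickle=True).item()
f,H,S,V,cand=meas("pics/c_wrist.png",cal)
for a,c,s in cand: print("g",a,c,ray(cal,c,54).round(1))
roi=np.zeros(V.shape,bool);roi[130:222,265:380]=1
r=roi&((H<8)|(H>172))&(S>130)&(V>90)
for a,c in blob(r): print("r",a,c,ray(cal,c,46).round(1))
d=roi&(V<60)
n,l,s,c=cv2.connectedComponentsWithStats(d.astype(np.uint8)); i=1+np.argmax(s[1:,4])
cs,_=cv2.findContours((l==i).astype(np.uint8),cv2.RETR_EXTERNAL,cv2.CHAIN_APPROX_NONE)
hull=cv2.convexHull(cs[0]); e=cv2.fitEllipse(hull); print("ell",e,ray(cal,e[0],54.5).round(1), ray(cal,(e[0][0]+e[1][0]/2,e[0][1]),54.5).round(1))
w=np.zeros_like(roi); w[178:212,308:335]=1; w&=(V>150)
ys,xs=np.nonzero(w); print(len(xs),xs.mean(),ys.mean(),ys.min(),ys.max())
pts=np.array([ray(cal,(x,y),79.5)[:2] for x,y in zip(xs,ys)])
vx,vy,x0,y0=cv2.fitLine(pts.astype(np.float32),cv2.DIST_L2,0,.01,.01).ravel(); print("pointer",np.degrees(np.arctan2(vy,vx)),x0,y0)
p=ray(cal,e[0],54.5);print("perp miss", (p[0]-x0)*-vy+(p[1]-y0)*vx)
cv2.imwrite("pics/c_z.png",cv2.resize(f[50:250,220:420],None,fx=3,fy=3,interpolation=cv2.INTER_CUBIC))
E
```

```text
g 450 [342.55777778 101.51777778] [455.9 356.2  54. ]
r 38 [287.6, 194.9] [546.8 400.6  46. ]
ell ((320.21624755859375, 174.16754150390625), (66.3739242553711, 69.7098159790039), 163.8468017578125) [507.9 399.1  54.5] [482.5 416.2  54.5]
66 319.6818181818182 195.65151515151516 185 208
pointer 47.778957 515.3947 409.3496
perp miss -1.317020903018535
```

View pics/c_z.png

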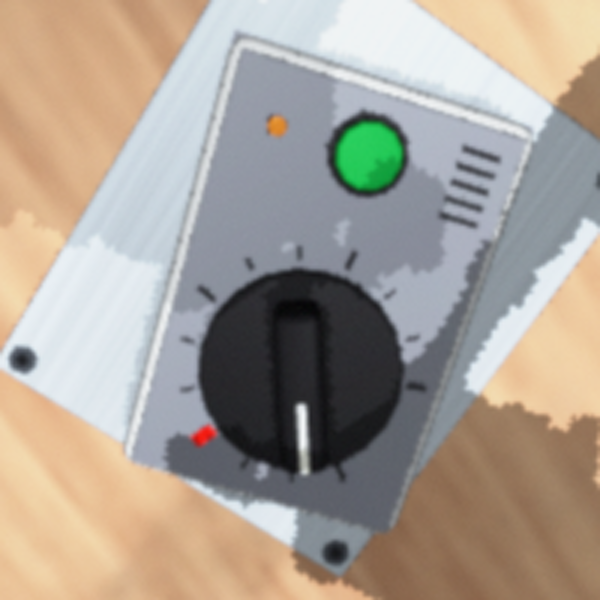

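```bash
python3 - <<'E'
from h import *
cal=np.load("calw.npy",allow_pickle=True).item()
def w(u,v,z): return ray(cal,(220+(u-1)/3,50+(v-1)/3),z)
a,b=w(301,405,79.5),w(306,472,79.5); print(a,b,np.degrees(np.arctan2(b[1]-a[1],b[0]-a[0])))
a,b=w(299,318,79.5),w(305,472,79.5); print(a,b,np.degrees(np.arctan2(b[1]-a[1],b[0]-a[0])),np.linalg.norm(b-a),(a+b)/2)
k,d,r=w(368,155,54),w(301,368,54.5),w(203,436,46)
print(k,d,r,np.degrees(np.arctan2(*(r-d)[1::-1])),np.degrees(np.arctan2(*(d-k)[1::-1])), np.linalg.norm(d-k),np.linalg.norm((r-d)[:2]))
R=cal['extrinsics']
o=get_obs();q=o['tool_rot'];
from scipy.spatial.transform import Rotation as Ro
print(Ro.from_quat(q[[1,2,3,0]]).as_matrix(), R[:3,3]-o['ee_pos'])
E
```

```text
[509.61493589 401.23340431  79.5       ] [519.75796763 418.98353902  79.5       ] 60.254881174662124
[496.02844966 379.97067924  79.5       ] [520.00046738 418.82070806  79.5       ] 58.32375863783286 45.65065578124944 [508.01445852 399.39569365  79.5       ]
[455.95873186 355.96321373  54.        ] [507.10144884 397.5791453   54.5       ] [547.04228115 400.54579612  46.        ] 4.247908925499736 39.135992603251026 65.9371917893983 40.05085645498592
[[-5.57724582e-01 -8.30025154e-01 -1.23858029e-03]
 [-8.30025690e-01  5.57725143e-01 -1.34395746e-04]
 [ 8.02339219e-04  9.53097649e-04 -9.99999224e-01]] [-42.28213882 -72.21366443 141.65356799]
```

Request:
step_arm(moves=[[[0, 0.1, -3], 2, -0.3], [[0, 0, -3], 0, -0.3], [[0, 0, -3], 0, -0.3], [[0, 0, -3], 0, -0.3], [[0, 0, 0], 0, -0.3], [[0, 0, 0], 0, -0.3]])

```text
time: 2.05
ee_pos: [503.9, 402.6, 111.6]
tool_rot: [-0.0, -0.487, 0.874, 0.0]
contact_force: [1.6, -0.2, 0.5]
gripper_width: 0.349
```

```bash
python3 - <<'E'
from h import *
o=get_obs(); print(o['time'],o['q'],o['ee_pos'],o['contact_force'],o['gripper_width'])
np.save("calw2.npy",get_calibration("wrist"),allow_pickle=True)
for n in ("scene","wrist"):
  f=grab_frame(n); cv2.imwrite(f"pics/d_{n}.png",f[:,:,::-1])
E
```

```text
2.05 [ 4.87032684e-01  4.44364617e-01  1.49012344e+00  1.41295292e-04
  1.20794336e+00 -2.10004676e+00] [503.87709776 402.56582877 111.61122983] [ 1.60735628 -0.16042174  0.52786946] 0.3494302813242767
```

View pics/d_scene.png

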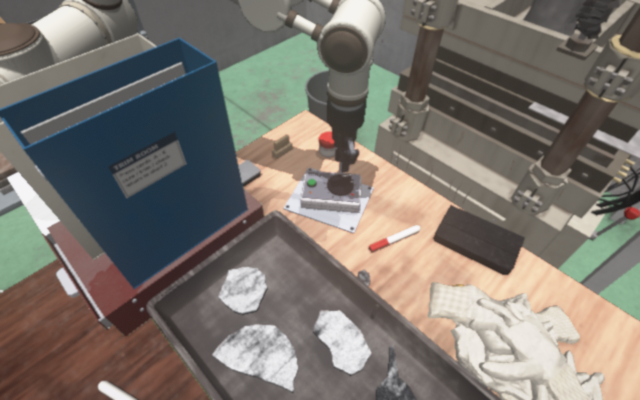

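View pics/d_wrist.png

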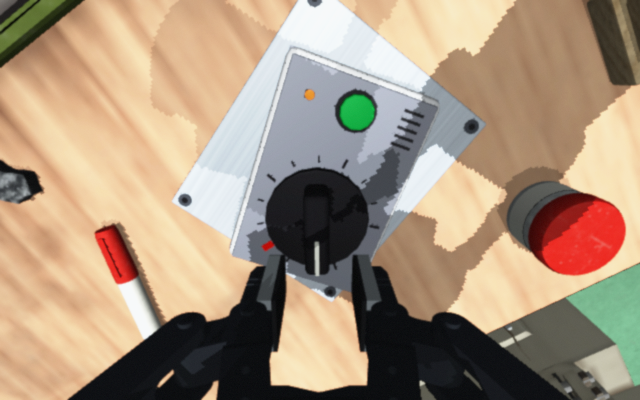

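```bash
python3 - <<'E'
from h import *
o=get_obs(); print(o['time'],o['q'],o['qvel'],o['ee_pos'],o['contact_force'],o['joint_efforts'])
f=grab_frame("top"); cv2.imwrite(f"pics/d_top.png",f[:,:,::-1])
E
```

```text
2.15 [ 4.86359931e-01  4.42724360e-01  1.48751148e+00  2.42026324e-05
  1.20749452e+00 -2.10039038e+00] [-0.00391259 -0.00742847 -0.0108058  -0.00074347 -0.00199972 -0.00218196] [505.78582785 403.05498959 113.87760159] [ 0.49967129 -0.31029945  0.97472506] [ 1.31113012e-01 -4.70978200e+01 -2.99333739e+01  5.97348291e-03
  4.07900917e-02  6.24422406e-03]
```

View pics/d_top.png

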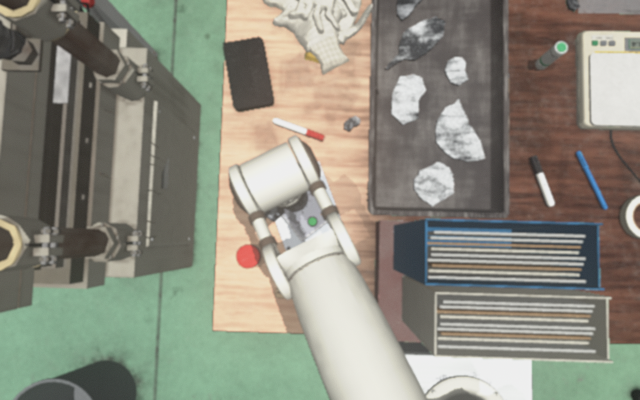

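Request:
step_arm(moves=[[[0, 0, 0], 0, -0.3], [[0, 0, 0], 0, -0.3], [[0, 0, 0], 0, -0.3]])

```text
time: 2.5
ee_pos: [505.2, 402.1, 111.9]
tool_rot: [0.0, -0.486, 0.874, -0.0]
contact_force: [-0.3, -0.4, -1.0]
gripper_width: 0.346
```

```bash
python3 - <<'E'
from h import *
import cv2
for k in range(3):
  o=get_obs(); cal=get_calibration("wrist"); print(o['time'],o['q'],np.abs(o['qvel']).max(),o['ee_pos'],cal['extrinsics'][:3,3])
  f=grab_frame("wrist")[:,:,::-1].copy()
  cv2.imwrite(f"pics/e{k}.png",f)
np.save("calw3.npy",cal,allow_pickle=True)
cv2.imwrite("pics/e_z.png",cv2.resize(f[60:300,210:430],None,fx=2.5,fy=2.5,interpolation=cv2.INTER_CUBIC))
E
```

```text
2.5 [ 4.85418421e-01  4.44476649e-01  1.48930105e+00 -2.25621559e-05
  1.20685687e+00 -2.10082946e+00] 0.005584515390390864 [505.21196777 402.06073178 111.92528879] [461.6664046  330.52276392 253.71923669]
2.55 [ 4.85381498e-01  4.44729903e-01  1.48947117e+00  1.15948874e-05
  1.20684049e+00 -2.10082781e+00] 0.0030810150816218468 [505.10453319 401.98859972 111.68493536] [461.60321778 330.4747852  253.50482194]
2.6 [ 4.85390372e-01  4.44955232e-01  1.48964692e+00  2.71079263e-05
  1.20680437e+00 -2.10083497e+00] 0.003309458940436119 [504.98836506 401.93869249 111.45972474] [461.55777781 330.44507065 253.34757951]
```

View pics/e_z.png

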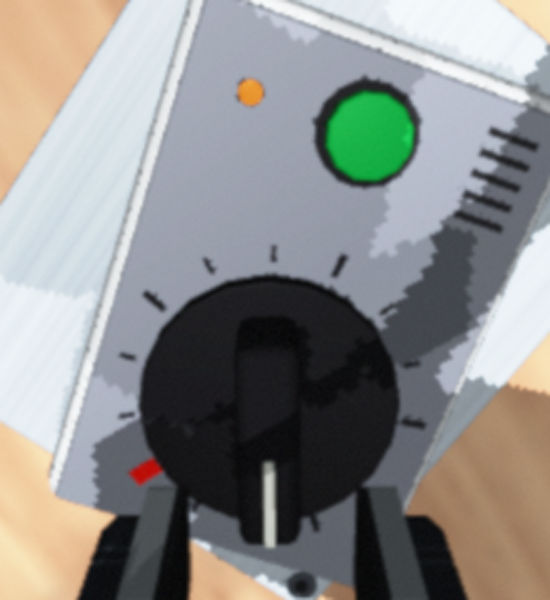

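```bash
python3 - <<'E'
from h import *
cal=np.load("calw3.npy",allow_pickle=True).item()
def w(u,v,z): return ray(cal,(210+(u-.75)/2.5,60+(v-.75)/2.5),z)
an=lambda a,b:np.degrees(np.arctan2(b[1]-a[1],b[0]-a[0]))
p=w(268,462,79.5);q=w(269.5,545,79.5);print("pointer",p,q,an(p,q))
l,r=w(237,430,79.5),w(300,430,79.5);print("bar width",np.linalg.norm(l-r),(l+r)/2)
s1,s2,t=w(140,400,54.5),w(399,400,54.5),w(269,277,54.5);print("skirt",(s1+s2)/2,np.linalg.norm(s1-s2),t)
a=an(p,q);u=np.array([np.cos(np.radians(a)),np.sin(np.radians(a)),0])
c=t+32*u;print("c",c)
k=w(367,132,54);rm=w(147,470,46);print("key",k,an(k,c),np.linalg.norm(k-c),"red",rm,an(c,rm),np.linalg.norm((rm-c)[:2]))
fl,fr=w(189,490,80),w(358,490,80);print("mid jaws px",(189+358)/2)
E
```

```text
pointer [507.29303393 402.33605862  79.5       ] [517.82117812 419.90724717  79.5       ] 59.071187198630994
bar width 13.429142256162589 [503.22408608 395.99174576  79.5       ]
skirt [504.85372509 398.84506974  54.5       ] 62.40452649390276 [488.87243575 372.89628725  54.5       ]
c [505.31956181 400.3460968   54.5       ]
key [453.539626   356.59860696  54.        ] 40.19357733375423 67.78830740158057 red [543.89497883 401.67396407  46.        ] 1.9714929183925842 38.59826459759013
mid jaws px 273.5
```

Request:
step_arm(moves=[[[0.1, -0.1, -1.5], 0.5, -0.3], [[0, 0, -1.5], 0, -0.3], [[0, 0, -1], 0, -0.3], [[0, 0, -0.5], 0, -0.3], [[0, 0, 0], 0, -0.3], [[0, 0, 0], 0, -0.3], [[0, 0, 0], 0, -0.3], [[0, 0, 0], 0, -0.3], [[0, 0, 0], 0, -0.3]])

```text
time: 3.55
ee_pos: [506.2, 401.1, 66.8]
tool_rot: [0.0, -0.49, 0.872, -0.0]
contact_force: [0.3, -0.7, 0.2]
gripper_width: 0.35
```

```bash
python3 - <<'E'
from h import *
for n in ("scene","wrist"):
  f=grab_frame(n)[:,:,::-1]; cv2.imwrite(f"pics/f_{n}.png",f)
  c=f[150:230,290:380] if n=="scene" else f[60:300,210:430]
  cv2.imwrite(f"pics/f_{n}z.png",cv2.resize(c,None,fx=6 if n=="scene" else 2.5,fy=6 if n=="scene" else 2.5,interpolation=cv2.INTER_CUBIC))
print(get_obs()['ee_pos'],get_obs()['contact_force'])
E
```

```text
[506.03753971 401.04147134  66.59010369] [ 0.42362313 -0.64251626  0.03698859]
```

View pics/f_wristz.png

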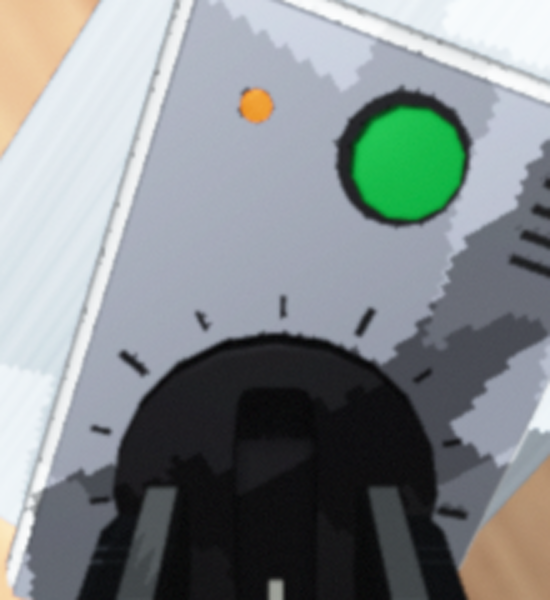

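View pics/f_scenez.png

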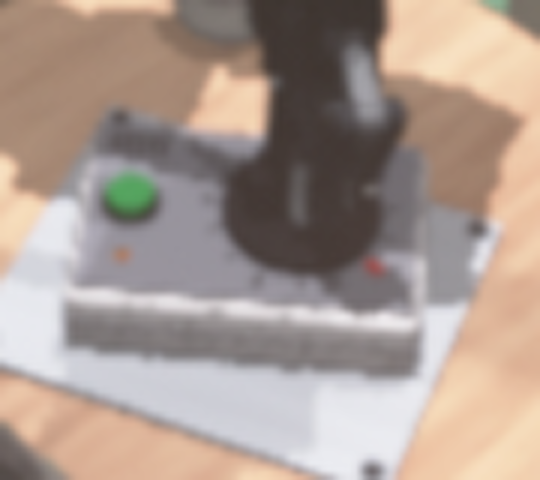

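The wrist view shows the bar (236–315) centred between the pads (178 and 368). I'll go a little lower and close on it.

Request:
step_arm(moves=[[[0, 0, -0.5], 0, -0.3], [[0, 0, 0], 0, -0.5], [[0, 0, 0], 0, -0.6], [[0, 0, 0], 0, -0.7], [[0, 0, 0], 0, -1], [[0, 0, 0], 0, -1], [[0, 0, 0], 0, -1], [[0, 0, 0], 0, -1]])

```text
time: 4.45
ee_pos: [505.8, 400.9, 61.2]
tool_rot: [-0.0, -0.49, 0.872, 0.0]
contact_force: [-0.3, 0.4, -0.7]
gripper_width: 0.151
```

Request:
step_arm(moves=[[[0, 0, -0.2], 0, -1], [[0, 0, 0], 0, -1], [[0, 0, 0], 0, -1], [[0, 0, 0], 0, -1]])

```text
time: 4.85
ee_pos: [506.3, 401.2, 61.1]
tool_rot: [0.0, -0.49, 0.872, -0.0]
contact_force: [-3.3, -2.6, 7.8]
gripper_width: 0.146
```

Request:
step_arm(moves=[[[0, 0, 0], 0, -1], [[0, 0, 0], 0, -1], [[0, 0, 0], 0, -1], [[0, 0, 0], 0, -1]])

```text
time: 5.25
ee_pos: [506.3, 401.2, 61.1]
tool_rot: [0.0, -0.49, 0.872, -0.0]
contact_force: [-3.1, -2.5, 6.9]
gripper_width: 0.148
```

Request:
step_arm(moves=[[[0, 0, -0.1], 0, -1], [[0, 0, 0], 0, -1], [[0, 0, 0], 0, -1], [[0, 0, 0], 0, -1]])

```text
time: 5.65
ee_pos: [506.6, 401.4, 61.1]
tool_rot: [0.001, -0.49, 0.872, -0.0]
contact_force: [-5.4, -3.0, 12.3]
gripper_width: 0.149
```

```bash
python3 - <<'E'
from h import *
for n in ("scene","wrist"):
  f=grab_frame(n)[:,:,::-1]
  c=f[150:230,290:380] if n=="scene" else f[60:300,210:430]
  cv2.imwrite(f"pics/g_{n}z.png",cv2.resize(c,None,fx=6 if n=="scene" else 2.5,fy=6 if n=="scene" else 2.5,interpolation=cv2.INTER_CUBIC))
o=get_obs();print(o['ee_pos'],o['contact_force'],o['ft_torque'],o['joint_efforts'])
E
```

```text
[506.64707945 401.36822122  61.06324758] [-3.84397678 -3.11501107 11.81268968] [-0.46630664  0.80777837  0.0048217 ] [-4.40985058e-01 -4.30399704e+01 -2.72722793e+01  5.59918222e-02
 -1.70811519e+00 -1.20212950e-02]
```

View pics/g_wristz.png

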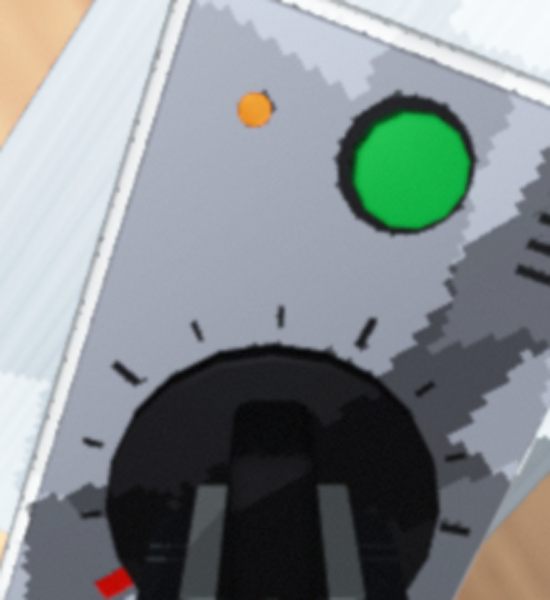

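View pics/g_scenez.png

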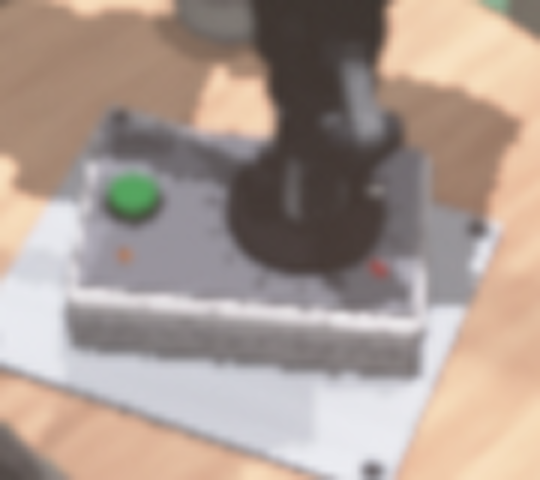

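Force has risen to 12 N while z stays at 61, so this is friction on the bar rather than the skirt. I'll ease the fingers, go lower and re-pinch.

Request:
step_arm(moves=[[[0, 0, 0.2], 0, -0.5], [[0, 0, 0], 0, -0.5], [[0, 0, -0.1], 0, -0.5], [[0, 0, 0], 0, -0.5], [[0, 0, 0], 0, -0.5]])

```text
time: 6.25
ee_pos: [505.7, 400.8, 58.9]
tool_rot: [-0.0, -0.49, 0.872, 0.0]
contact_force: [0.0, -0.0, 0.4]
gripper_width: 0.246
```

Request:
step_arm(moves=[[[0, 0, -0.1], 0, -0.5], [[0, 0, -0.1], 0, -0.5], [[0, 0, 0], 0, -0.5], [[0, 0, 0], 0, -0.5], [[0, 0, 0], 0, -0.5]])

```text
time: 6.75
ee_pos: [505.9, 400.9, 57.3]
tool_rot: [0.0, -0.49, 0.872, 0.0]
contact_force: [-0.5, 0.2, -0.5]
gripper_width: 0.245
```

Request:
step_arm(moves=[[[0, 0, -0.1], 0, -0.5], [[0, 0, 0], 0, -0.5], [[0, 0, 0], 0, -0.5], [[0, 0, 0], 0, -0.5]])

```text
time: 7.15
ee_pos: [505.9, 401.0, 56.3]
tool_rot: [0.0, -0.49, 0.872, 0.0]
contact_force: [-0.1, -0.3, -0.0]
gripper_width: 0.249
```

Request:
step_arm(moves=[[[0, 0, -0.1], 0, -0.5], [[0, 0, 0], 0, -0.5], [[0, 0, 0], 0, -0.5], [[0, 0, 0], 0, -0.5]])

```text
time: 7.55
ee_pos: [505.9, 401.0, 55.3]
tool_rot: [0.0, -0.49, 0.872, 0.0]
contact_force: [-0.4, 0.1, -0.1]
gripper_width: 0.252
```

Request:
step_arm(moves=[[[0, 0, 0], 0, -0.6], [[0, 0, 0], 0, -0.65], [[0, 0, 0], 0, -1], [[0, 0, 0], 0, -1], [[0, 0, 0], 0, -1], [[0, 0, 0], 0, -1]])

```text
time: 8.15
ee_pos: [506.0, 401.0, 55.5]
tool_rot: [0.0, -0.49, 0.872, 0.0]
contact_force: [-0.5, 0.1, 1.2]
gripper_width: 0.151
```

Request:
step_arm(moves=[[[0, 0, -0.1], 0, -1], [[0, 0, 0], 0, -1], [[0, 0, 0], 0, -1]])

```text
time: 8.45
ee_pos: [506.1, 401.1, 55.4]
tool_rot: [0.0, -0.49, 0.872, -0.0]
contact_force: [-3.1, -0.7, 7.2]
gripper_width: 0.15
```

Request:
step_arm(moves=[[[0, 0, -0.1], 0, -1], [[0, 0, 0], 0, -1], [[0, 0, 0], 0, -1]])

```text
time: 8.75
ee_pos: [506.3, 401.1, 55.4]
tool_rot: [0.0, -0.49, 0.872, -0.0]
contact_force: [-4.1, -2.4, 12.4]
gripper_width: 0.154
```

Request:
step_arm(moves=[[[0, 0, -0.05], 0, -1], [[0, 0, 0], 0, -1], [[0, 0, 0], 0, -1]])

```text
time: 9.05
ee_pos: [506.4, 401.2, 55.4]
tool_rot: [0.0, -0.49, 0.872, -0.0]
contact_force: [-5.4, -3.8, 14.4]
gripper_width: 0.15
```

Request:
step_arm(moves=[[[-0.05, -0.04, 0], 0, -1], [[0, 0, 0], 0, -1], [[0, 0, 0], 0, -1], [[0, 0, 0], 0, -1]])

```text
time: 9.45
ee_pos: [506.4, 401.2, 55.4]
tool_rot: [0.001, -0.49, 0.872, 0.0]
contact_force: [-3.8, -2.3, 11.4]
gripper_width: 0.147
```

```bash
python3 - <<'E'
from h import *
for n in ("scene","wrist"):
  f=grab_frame(n)[:,:,::-1]
  c=f[150:230,290:380] if n=="scene" else f[60:300,210:430]
  cv2.imwrite(f"pics/i_{n}z.png",cv2.resize(c,None,fx=6 if n=="scene" else 2.5,fy=6 if n=="scene" else 2.5,interpolation=cv2.INTER_CUBIC))
for k in range(3):
  grab_frame("top");o=get_obs();print(o['ee_pos'],o['contact_force'],o['ft_torque'])
E
```

```text
[506.35183026 401.25171672  55.36576737] [-3.1669529  -1.63856582 11.64959833] [-0.32110858  0.63280155 -0.02002093]
[506.38559436 401.24411827  55.39026656] [-2.6547401  -1.24044803 12.19968321] [-0.30371735  0.66615856 -0.01170852]
[506.3761507  401.24768615  55.38251387] [-3.82679886 -0.14701898 12.91896039] [-0.30957167  0.65174333  0.04625988]
```

View pics/i_scenez.png

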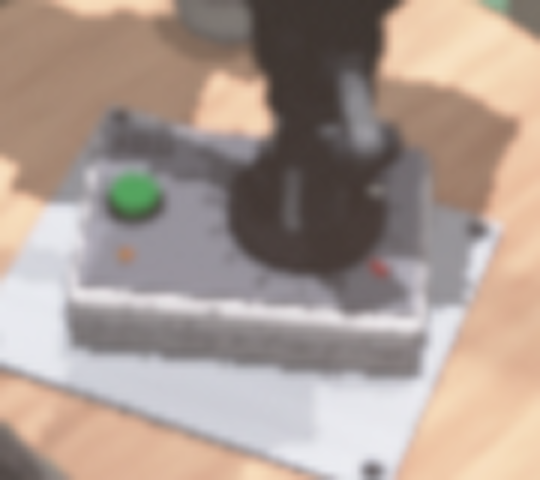

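Request:
step_arm(moves=[[[-0.05, -0.03, -0.1], 0, -1], [[0, 0, 0], 0, -1], [[0, 0, 0], 0, -1], [[0, 0, 0], 0, -1]])

```text
time: 10.1
ee_pos: [506.4, 401.2, 55.3]
tool_rot: [0.002, -0.49, 0.872, 0.0]
contact_force: [-5.1, -2.6, 15.8]
gripper_width: 0.154
```

```bash
python3 - <<'E'
from h import *
for k in range(3):
  grab_frame("top");o=get_obs();print(o['ee_pos'],o['contact_force'],o['ft_torque'],o['q'])
E
```

```text
[506.38861388 401.24709655  55.35111476] [-4.76177618 -1.51110423 16.84221729] [-0.32868183  0.78265054 -0.02296127] [ 4.83360268e-01  5.14307695e-01  1.51619470e+00  1.16429776e-04
  1.10742433e+00 -2.11197707e+00]
[506.40864324 401.229118    55.37482876] [-3.83328087 -2.15456119 16.49805486] [-0.36078373  0.79320587 -0.03196396] [ 4.83324023e-01  5.14266988e-01  1.51619947e+00  1.08314227e-04
  1.10743118e+00 -2.11198099e+00]
[506.35588435 401.24637562  55.32203483] [-4.15717147 -1.60200019 15.22509973] [-0.40416478  0.78827239 -0.03986602] [ 4.83378165e-01  5.14313032e-01  1.51625249e+00  1.28186310e-04
  1.10739958e+00 -2.11196458e+00]
```

Request:
step_arm(moves=[[[-0.05, -0.03, -0.02], 0, -1], [[0, 0, 0], -3, -1], [[0, 0, 0], -3, -1], [[0, 0, 0], -3, -1], [[0, 0, 0], 0, -1]])

```text
time: 10.75
ee_pos: [506.3, 401.4, 55.3]
tool_rot: [0.003, -0.42, 0.908, 0.0]
contact_force: [-2.5, -0.5, 15.6]
gripper_width: 0.154
```

```bash
python3 - <<'E'
from h import *
for n in ("scene","wrist"):
  f=grab_frame(n)[:,:,::-1]
  c=f[150:230,290:380] if n=="scene" else f[60:300,210:430]
  cv2.imwrite(f"pics/j_{n}z.png",cv2.resize(c,None,fx=6 if n=="scene" else 2.5,fy=6 if n=="scene" else 2.5,interpolation=cv2.INTER_CUBIC))
o=get_obs();print(o['ee_pos'],o['contact_force'],o['ft_torque'],o['tool_rot'])
E
```

```text
[506.25282448 401.39370966  55.33315198] [-4.04491364  0.08506555 14.05860276] [-0.09073822  0.65290924 -0.09994757] [ 2.51028348e-03 -4.20116155e-01  9.07466778e-01  4.01695381e-04]
```

View pics/j_scenez.png

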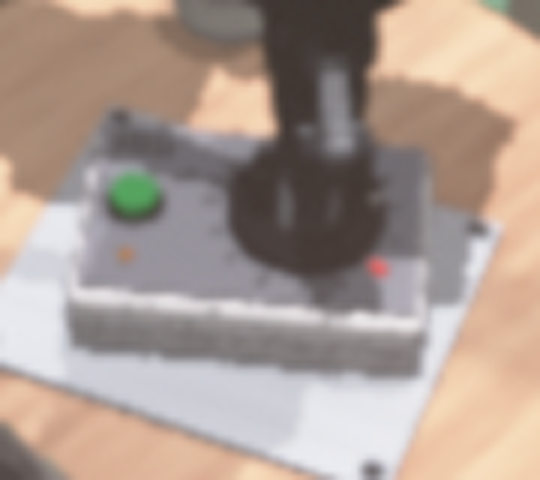

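View pics/j_wristz.png

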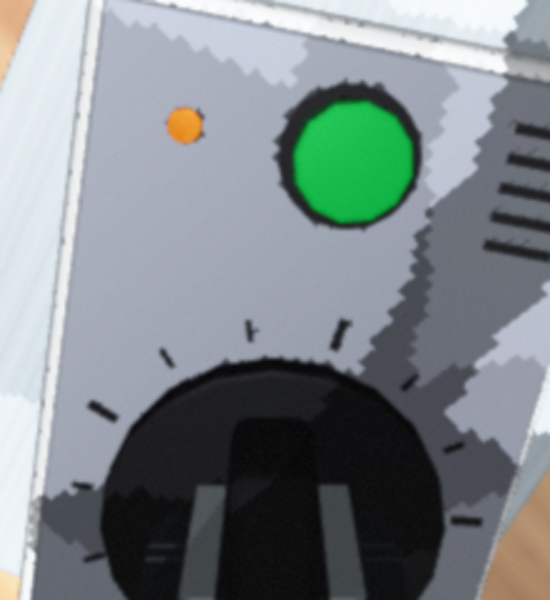

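The key and the edges are in the same place in the scene view, so the timer is holding while the dial turns. I'll keep going.

Request:
step_arm(moves=[[[-0.02, 0, -0.03], -3, -1], [[0, 0, 0], -3, -1], [[0, 0, 0], -3, -1], [[0, 0, 0], -3, -1], [[0, 0, 0], -3, -1]])

```text
time: 11.35
ee_pos: [506.1, 401.6, 55.3]
tool_rot: [0.003, -0.297, 0.955, 0.001]
contact_force: [-3.8, -0.0, 15.4]
gripper_width: 0.15
```

Request:
step_arm(moves=[[[0, 0, 0], -3, -1], [[0, 0, 0], -3, -1], [[0, 0, 0], -3, -1], [[0, 0, 0], -3, -1]])

```text
time: 11.75
ee_pos: [506.0, 401.8, 55.3]
tool_rot: [0.002, -0.196, 0.981, 0.001]
contact_force: [-4.9, 0.5, 16.4]
gripper_width: 0.153
```

```bash
python3 - <<'E'
from h import *
for n in ("scene","wrist"):
  f=grab_frame(n)[:,:,::-1]
  c=f[150:230,290:380] if n=="scene" else f[60:300,210:430]
  cv2.imwrite(f"pics/k_{n}z.png",cv2.resize(c,None,fx=6 if n=="scene" else 2.5,fy=6 if n=="scene" else 2.5,interpolation=cv2.INTER_CUBIC))
o=get_obs();print(o['ee_pos'],o['contact_force'],o['ft_torque'],o['tool_rot'])
E
```

```text
[505.98807567 401.85057919  55.2594613 ] [-4.41968196  0.14913014 16.63561344] [-0.0067142   0.64918276 -0.05143777] [ 0.00251473 -0.19633987  0.9805318   0.00130942]
```

View pics/k_scenez.png

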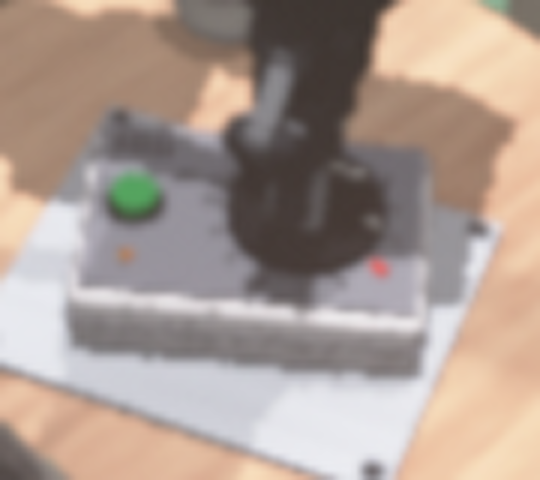

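Request:
step_arm(moves=[[[0, 0, 0], -3, -1], [[0, 0, 0], -3, -1], [[0, 0, 0], -3, -1], [[0, 0, 0], -3, -1], [[0, 0, 0], -3, -1], [[0, 0, 0], -3, -1], [[0, 0, 0], 0, -1]])

```text
time: 12.55
ee_pos: [505.9, 402.2, 55.3]
tool_rot: [0.002, -0.041, 0.999, 0.002]
contact_force: [-4.8, 1.8, 16.3]
gripper_width: 0.154
```

```bash
python3 - <<'E'
from h import *
cal=get_calibration("wrist");np.save("calw4.npy",cal,allow_pickle=True)
for n in ("scene","wrist"):
  f=grab_frame(n)[:,:,::-1]
  c=f[150:230,290:380] if n=="scene" else f[60:300,210:430]
  if n=="wrist":cv2.imwrite("pics/l_w.png",f)
  cv2.imwrite(f"pics/l_{n}z.png",cv2.resize(c,None,fx=6 if n=="scene" else 2.5,fy=6 if n=="scene" else 2.5,interpolation=cv2.INTER_CUBIC))
o=get_obs();print(o['ee_pos'],o['contact_force'],o['ft_torque'],o['tool_rot'])
q=o['tool_rot'];print("bar",2*np.degrees(np.arctan2(q[2],q[1]))-180)
E
```

```text
[505.88390097 402.18838285  55.23849528] [-3.62870159  1.4802821  15.96658008] [ 0.23544226  0.70794995 -0.11730832] [ 0.00220849 -0.0408112   0.99916234  0.00204539]
bar 4.6779396155512245
```

View pics/l_scenez.png

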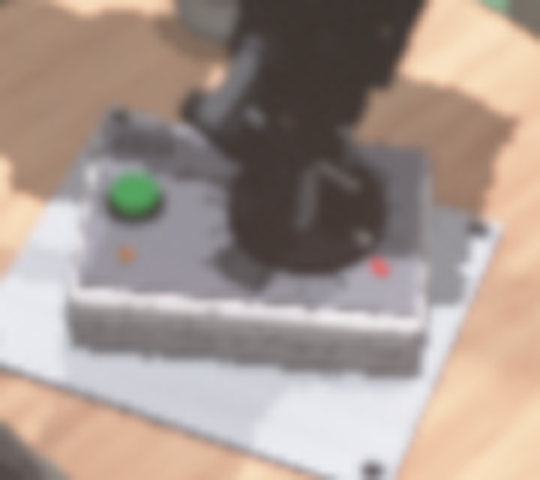

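View pics/l_wristz.png

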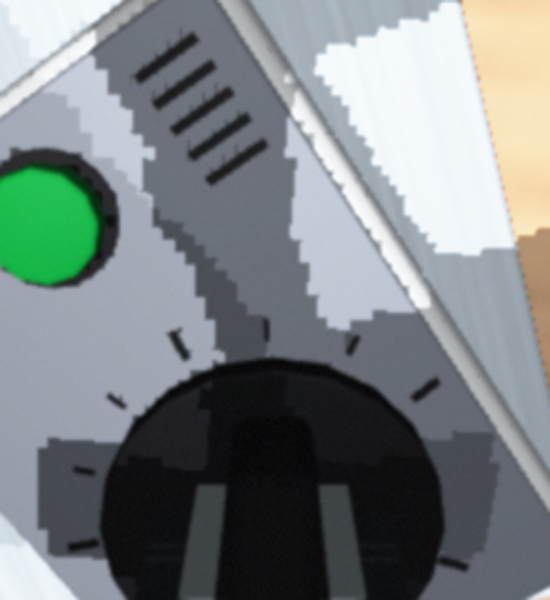

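Request:
step_arm(moves=[[[0, 0, 0], -1.5, -1], [[0, 0, 0], 0, -1], [[0, 0, 0], 0, -1], [[0, 0, 0], 0, -0.5], [[0, 0, 0.3], 0, -0.4], [[0, 0, 0.3], 0, -0.3], [[0, 0, 0.5], 0, -0.3], [[0, 0, 1], 0, -0.3], [[0, 0, 2], 0, -0.3]])

```text
time: 13.55
ee_pos: [502.9, 399.1, 91.2]
tool_rot: [-0.002, -0.028, 1.0, -0.001]
contact_force: [-0.1, -0.9, 0.7]
gripper_width: 0.352
```

Request:
step_arm(moves=[[[0, 0, 2.5], 0, -0.3], [[0, 0, 2.5], 0, -0.3], [[0, 0, 2.5], 0, -0.3], [[0, 0, 0], 0, -0.3], [[0, 0, 0], 0, -0.3], [[0, 0, 0], 0, -0.3], [[0, 0, 0], 0, -0.3], [[0, 0, 0], 0, -0.3]])

```text
time: 14.35
ee_pos: [503.6, 399.6, 165.9]
tool_rot: [-0.001, -0.028, 1.0, -0.001]
contact_force: [0.4, -0.2, 0.4]
gripper_width: 0.347
```

```bash
python3 - <<'E'
from h import *
cal=get_calibration("wrist");np.save("calw5.npy",cal,allow_pickle=True)
for n in ("wrist","scene"):
  f=grab_frame(n)[:,:,::-1]
  cv2.imwrite(f"pics/m_{n}.png",f)
  c=f[150:230,290:380] if n=="scene" else f[60:300,170:490]
  cv2.imwrite(f"pics/m_{n}z.png",cv2.resize(c,None,fx=6 if n=="scene" else 2.5,fy=6 if n=="scene" else 2.5,interpolation=cv2.INTER_CUBIC))
o=get_obs();print(o['ee_pos'],o['contact_force'],o['ft_torque'],o['tool_rot'])
E
```

```text
[503.88547676 399.75010099 166.54374727] [-1.02397362 -0.70559174 -0.29113812] [-0.00272455 -0.05225061  0.00680215] [-5.66843103e-04 -2.77901218e-02  9.99613580e-01 -2.79331207e-04]
```

View pics/m_scenez.png

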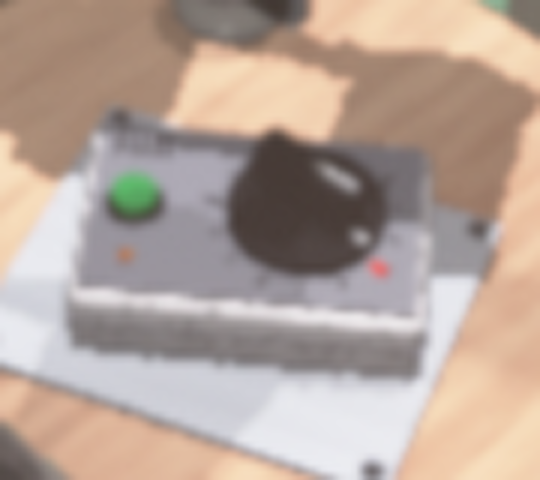

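View pics/m_wristz.png

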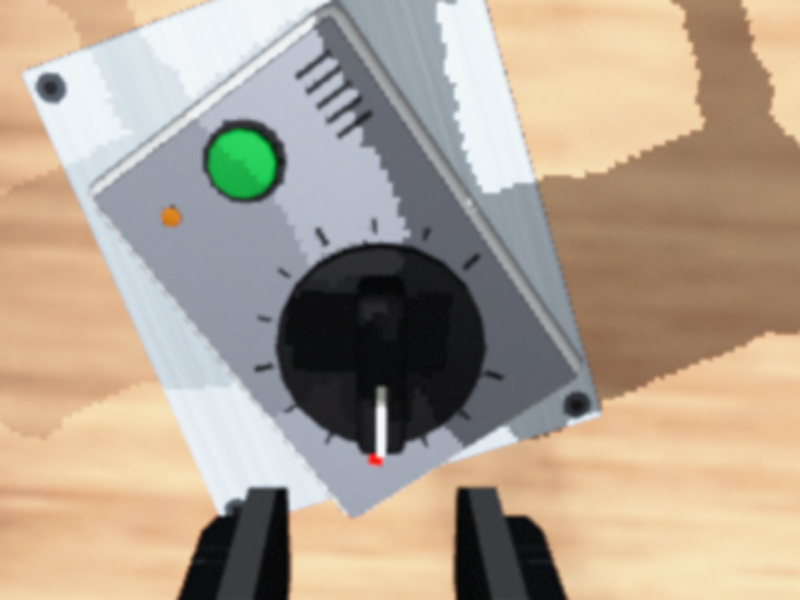

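```bash
python3 - <<'E'
from h import *
cal=np.load("calw5.npy",allow_pickle=True).item()
f=cv2.imread("pics/m_wrist.png");H,S,V=cv2.split(cv2.cvtColor(f,cv2.COLOR_BGR2HSV))
def w(u,v,z): return ray(cal,(170+(u-.75)/2.5,60+(v-.75)/2.5),z)
an=lambda a,b:np.degrees(np.arctan2(b[1]-a[1],b[0]-a[0]))
roi=np.zeros(V.shape,bool);roi[225:256,300:340]=1
r=roi&((H<8)|(H>172))&(S>120)
ys,xs=np.nonzero(r);print(xs.min(),xs.max(),ys.min(),ys.max(),len(xs),xs.mean(),ys.mean())
R=ray(cal,(xs.mean(),ys.mean()),46)
roi[:]=0;roi[212:245,312:333]=1
b=roi&(V>150)&(S<60);ys,xs=np.nonzero(b);print(len(xs),xs.mean(),ys.min(),ys.max(),np.polyfit(ys,xs,1))
P=np.polyfit(ys,xs,1);p1,p2=ray(cal,(np.polyval(P,ys.min()),ys.min()),79.5),ray(cal,(np.polyval(P,ys.max()),ys.max()),79.5)
l,rr=w(277,345,54.5),w(486,345,54.5);t=w(381,242,54.5);c=np.array([t[0]+32,(l[1]+rr[1])/2])
print("c",c,np.linalg.norm(l-rr),"l,r",l,rr,"red",R,an(c,R),np.linalg.norm(R[:2]-c),"pointer",an(p1,p2),p1,p2,"c->tip",an(c,p2))
k=w(241,162,54);print("key",k,np.linalg.norm(k[:2]-c),an(k,c))
g=(H>45)&(H<85)&(S>120);
print([ (a,cc,ray(cal,cc,54)) for a,cc in blob(g[:200,:400],100)])
E
```

```text
317 322 241 245 23 319.3478260869565 243.34782608695653
131 322.2977099236641 220 244 [2.98628567e-02 3.15258510e+02]
c [506.48536449 401.80575933] 62.81214571821043 l,r [507.61256263 370.45016938  54.5       ] [504.05256741 433.16134928  54.5       ] red [547.8279186 401.9947899  46.       ] 0.26197167961801937 41.342986253594724 pointer 4.983056563152411 [513.74620238 401.73855829  79.5       ] [532.01162078 403.33113271  79.5       ] c->tip 3.4197591983086615
key [454.00487543 359.09574373  54.        ] 67.66348472617048 39.13961160198484
[(np.int32(657), [266.6, 124.9], array([454.26292748, 359.44972916,  54.        ]))]
```

```bash
python3 - <<'E'
from h import *
from scipy.optimize import least_squares
cal=np.load("calw5.npy",allow_pickle=True).item()
def w(u,v,z): return ray(cal,(170+(u-.75)/2.5,60+(v-.75)/2.5),z)
T={0:(495,376),1:(463,414),2:(426,440),4:(330,439),5:(291,409),6:(263,368),7:(264,319),8:(283,272),9:(322,237),10:(374,226),11:(426,234),12:(472,262)}
i=np.array(list(T));X=np.array([w(*T[k],46)[:2] for k in i])
def r(p):
    d=X-p[:2];a=np.arctan2(d[:,1],d[:,0]);m=p[2]-np.radians(25)*(i-3)
    return (a-m+np.pi)%(2*np.pi)-np.pi
s=least_squares(r,[506,401,.05]);print(s.x[:2],np.degrees(s.x[2]),np.degrees(r(s.x)).round(1),np.linalg.norm(X-s.x[:2],axis=1).round(1))
E
```

```text
[507.84720387 401.81788431] 1.379680090879395 [-0.3 -0.6  0.7  0.4 -0.1 -0.3 -0.1 -0.2 -0.1  0.2  0.5 -0.1] [37.6 35.6 36.2 36.6 36.3 37.9 36.8 37.2 37.6 36.5 36.6 37.4]
```

The pointer is at the red mark: the fit over all the ticks puts the mark at 1.4°, and the pointer measures 3.2–4°, so it is inside the 5.7° tolerance. The timer hasn't moved. Next is the key, pressed with shut fingers and the jaws turned away from the dial.

Request:
step_arm(moves=[[[-1, -0.8, 0], 7, -0.5], [[-1, -0.8, 0], 7, -1], [[-1, -0.8, 0], 7, -1], [[-1, -0.8, 0], 7, -1], [[-1.02, -0.91, 0], 7, -1], [[0, 0, -3], 0, -1], [[0, 0, -3], 0, -1], [[0, 0, -2], 0, -1], [[0, 0, 0], 0, -1], [[0, 0, 0], 0, -1]])

```text
time: 15.45
ee_pos: [454.1, 358.9, 87.6]
tool_rot: [-0.0, -0.327, 0.945, -0.0]
contact_force: [1.6, 0.3, 0.6]
gripper_width: -0.004
```

Request:
step_arm(moves=[[[0, 0, 0], 0, -1], [[0, 0, 0], 0, -1], [[0, 0, 0], 0, -1], [[0, 0, 0], 0, -1]])

```text
time: 15.85
ee_pos: [454.4, 359.0, 88.0]
tool_rot: [0.001, -0.327, 0.945, 0.0]
contact_force: [-0.4, -0.2, 0.3]
gripper_width: 0.001
```

```bash
python3 - <<'E'
from h import *
cal=get_calibration("wrist");np.save("calw6.npy",cal,allow_pickle=True)
for n in ("wrist","scene"):
  f=grab_frame(n)[:,:,::-1]
  c=f[150:230,290:380] if n=="scene" else f[100:340,170:490]
  cv2.imwrite(f"pics/n_{n}z.png",cv2.resize(c,None,fx=6 if n=="scene" else 2.5,fy=6 if n=="scene" else 2.5,interpolation=cv2.INTER_CUBIC))
  if n=="wrist":
    H,S,V=cv2.split(cv2.cvtColor(f,cv2.COLOR_BGR2HSV))
    print([ (a,cc,ray(cal,cc,54)) for a,cc in blob((H>45)&(H<85)&(S>120),150)])
o=get_obs();print(o['ee_pos'],o['contact_force'],o['gripper_width'],o['tool_rot'])
E
```

```text
[(np.int32(1050), [319.8, 236.4], array([452.93541553, 357.67434058,  54.        ]))]
[454.13905197 358.9220926   87.59419048] [-0.47412374 -0.07105284 -0.01032947] 0.001687189636947661 [ 2.38562806e-04 -3.27121320e-01  9.44982320e-01  2.55613648e-05]
```

View pics/n_scenez.png

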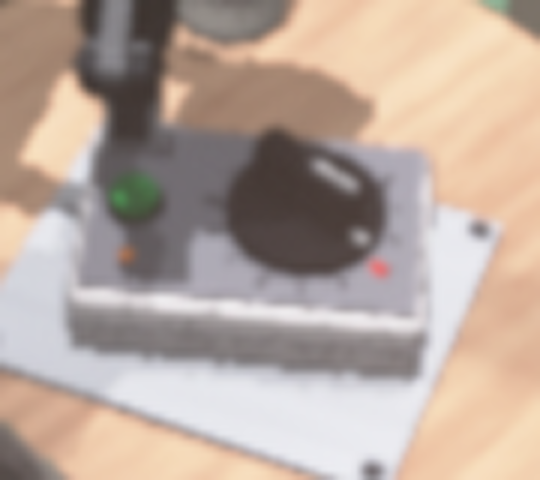

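View pics/n_wristz.png

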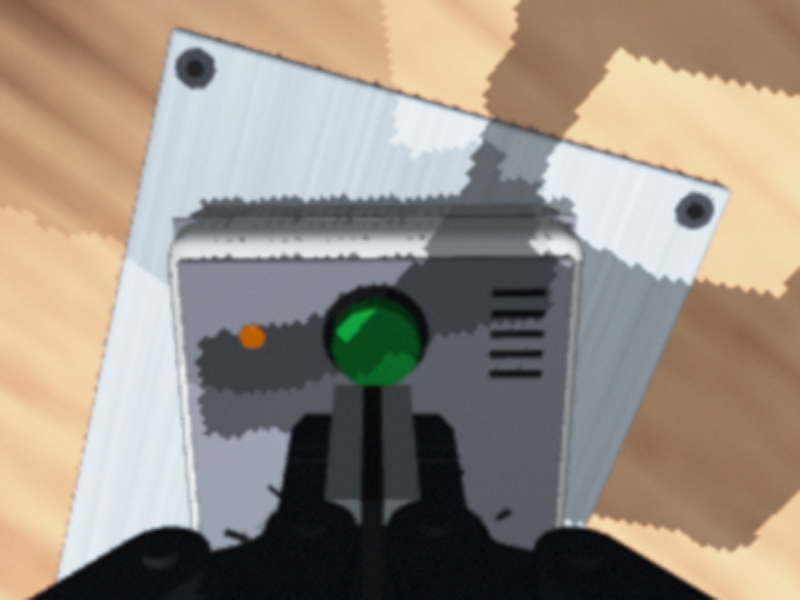

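Request:
step_arm(moves=[[[0, 0, -1.5], 0, -1], [[0, 0, -1], 0, -1], [[0, 0, -0.5], 0, -1], [[0, 0, 0], 0, -1], [[0, 0, 0], 0, -1], [[0, 0, 0], 0, -1]])

```text
time: 16.55
ee_pos: [454.4, 359.0, 57.7]
tool_rot: [0.0, -0.327, 0.945, 0.0]
contact_force: [-0.5, 0.1, 0.3]
gripper_width: 0.001
```

Request:
step_arm(moves=[[[0, 0, -0.2], 0, -1], [[0, 0, -0.2], 0, -1], [[0, 0, -0.2], 0, -1], [[0, 0, 0], 0, -1], [[0, 0, 0], 0, -1]])

```text
time: 17.05
ee_pos: [454.4, 359.0, 51.7]
tool_rot: [0.0, -0.327, 0.945, 0.0]
contact_force: [0.3, -0.5, 3.5]
gripper_width: -0.0
```

Request:
step_arm(moves=[[[0, 0, -0.1], 0, -1], [[0, 0, -0.1], 0, -1], [[0, 0, -0.05], 0, -1], [[0, 0, 0], 0, -1], [[0, 0, 0], 0, -1]])

```text
time: 17.55
ee_pos: [454.4, 359.0, 50.0]
tool_rot: [0.0, -0.327, 0.945, -0.0]
contact_force: [-1.8, -1.4, 9.6]
gripper_width: -0.003
```

It bottomed out: z is 50.0 and the force is 9.6 N, above the 4.4 N spring. Letting go and retreating.

Request:
step_arm(moves=[[[0, 0, 0], 0, -1], [[0, 0, 0.3], 0, -1], [[0, 0, 0.5], 0, -1], [[0, 0, 1.5], 0, -1], [[0, 0, 3], 0, -1], [[0, 0, 4], 0, -1], [[0, 0, 4], 0, -1], [[0, 0, 4], 0, -1], [[-2, 2, 0], 0, -1], [[-3, 3, 0], 0, -1]])

```text
time: 18.55
ee_pos: [405.4, 408.8, 224.6]
tool_rot: [0.002, -0.325, 0.946, 0.0]
contact_force: [-1.1, 1.1, -0.1]
gripper_width: -0.002
```

Request:
step_arm(moves=[[[-3, 3, 0], 0, -1], [[-3, 3, 0], 0, -1], [[-3, 3, 0], 0, -1], [[-3, 3, 0], 0, -1], [[-3, 3, 0], 0, -1], [[-2, 2, 0], 0, -1], [[-2, 2, 0], 0, -1], [[0, 0, 0], 0, -1], [[0, 0, 0], 0, -1], [[0, 0, 0], 0, -1]])

```text
time: 19.55
ee_pos: [214.6, 598.2, 222.0]
tool_rot: [0.0, -0.327, 0.945, -0.0]
contact_force: [0.4, 0.2, -0.1]
gripper_width: 0.0
```

```bash
python3 - <<'E'
from h import *
for n in ("top","scene"):
  f=grab_frame(n)[:,:,::-1]
  cv2.imwrite(f"pics/o_{n}.png",f)
  c=f[150:230,290:380] if n=="scene" else f[150:260,250:360]
  cv2.imwrite(f"pics/o_{n}z.png",cv2.resize(c,None,fx=6 if n=="scene" else 5,fy=6 if n=="scene" else 5,interpolation=cv2.INTER_CUBIC))
o=get_obs();print(o['time'],o['ee_pos'],o['contact_force'])
E
```

```text
19.65 [214.91839226 598.16150198 221.97275565] [ 0.22819714 -0.76259842 -0.17757611]
```

View pics/o_top.png

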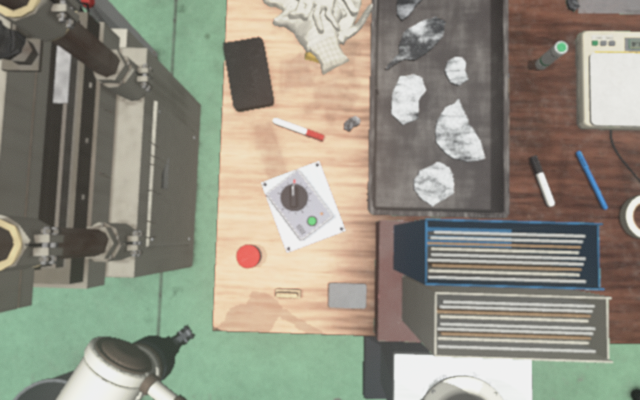

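View pics/o_topz.png

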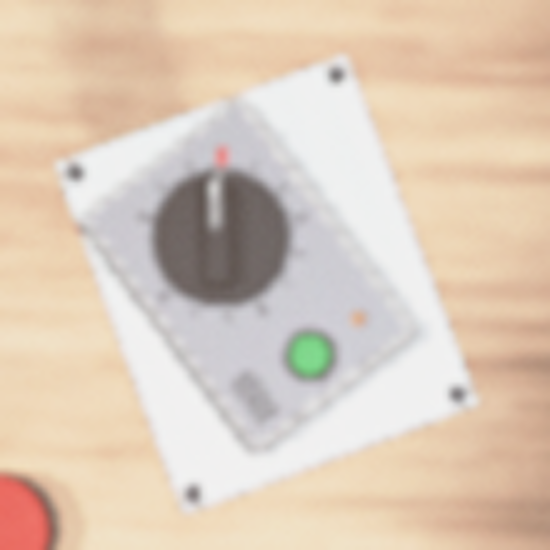

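View pics/o_scenez.png

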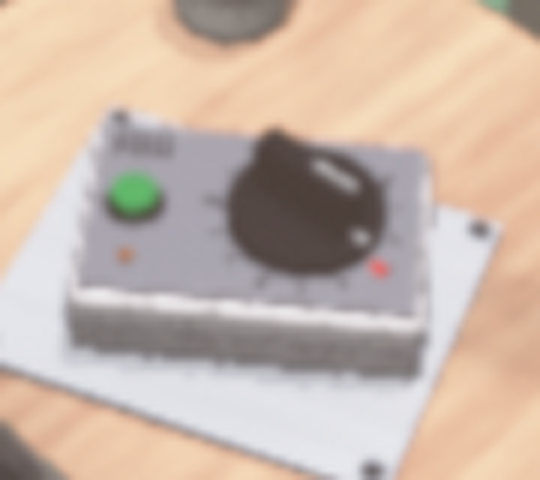

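```bash
python3 - <<'E'
from h import *
cal=get_calibration("top")
def w(u,v,z): return ray(cal,(250+(u-2)/5,150+(v-2)/5),z)
an=lambda a,b:np.degrees(np.arctan2(b[1]-a[1],b[0]-a[0]))
# bar axis at top: two ends (tail / pointer tip), pointer line ends
a,b=w(215.5,228,79.5),w(214,178,79.5);print("pointer",an(a,b),a,b)
t=w(217.5,285,79.5);print("bar",an(t,b),np.linalg.norm(t-b),(t+b)/2)
c=w(221,237,54.5);r=w(222,156,46);k=w(309.5,355,54);print("c",c,"red",an(c,r),np.linalg.norm((r-c)[:2]),"c->tip",an(c,b),"key",k,an(k,c),np.linalg.norm(k-c))
E
```

```text
pointer 3.5644554868981584 [509.54402495 402.41009714  79.5       ] [532.06093888 403.81271775  79.5       ]
bar 3.718795455836198 48.18971576546611 [508.01681524 402.24993338  79.5       ]
c [507.74614344 401.75074242  54.5       ] red 2.0943736215674025 38.48725541778008 c->tip 4.847274520912597 key [454.73412306 359.57169857  54.        ] 38.50753163374345 67.74655743532504
```

```bash
python3 -c "
from cell import *
print(get_obs()['time'],job_done())"
```

```text
the job is handed in; nothing more can be done
19.65 None
```

I set the timer and handed the job in at 19.65 s of the 64 s allowed; `job_done()` reports no verdict, so the checks below are from my own pictures and readings.

**Dial:** I pinched the bar with the fingertips lowered to about skirt height and turned it about 55° clockwise. The readings I took during the turn showed 14–17 N pressed down. In the last top view the pointer stands at about 3.6° and the red mark at 1.4–2.1°. That leaves it about 2° (0.03–0.04 rad) short, inside the 0.1 rad allowed. The pointer measurements disagreed by 1–2° between views, so I left it there and did not grip again.

**Start key:** I pressed it once with shut fingers until it bottomed, at z = 50.0 mm and 9.6 N, well above the 4.4 N spring. Then I released it, and the last pictures show it up again.

**Other checks:**
- **Timer:** it moved only about 1–2 mm and stands level in the last pictures.
- **First pinch:** my first grip on the bar was too high and only pressed by friction (up to about 12 N), so I opened the fingers, went lower and gripped again. The timer did not visibly move.
- **Sideways force:** up to about 6.6 N while pressing down. I eased it to about 4–5 N before turning.
- **Bystanders:** they look unmoved in the last top view, judged by eye only.
- **Robot:** it ended well clear of the bench, touching nothing.

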